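# Change the foot on the quick-release bench jack and clear the heel blanks

### The arm

A 6-joint arm with a two-finger parallel gripper is mounted at the origin on the work surface. World frame = base frame: x ahead of the robot, y to its left, z up, the work surface at z = 0. Lengths are in m, angles in degrees, forces in N, time in s.
With the tool pointing down it reaches from about 0.3 to 1 m from the base axis. Payload 5.1 kg.
Tool frame: the origin (TCP) lies midway between the tips of the shut fingers; the grasp point (between the pads) lies 19 mm behind it; y points along the fingers, x is the direction in which the jaws open and shut, and the axes are right-handed (so a half turn about y gives the same grasp; the last joint's range is limited). The gripper opens to 95 mm and grips with 3 to 60 N. Pads are 20 mm wide; open, the fingers measure 119 mm over their backs; the gripper's body (75 mm by 180 mm) begins 59 mm behind the grasp point.
Start: joints at [-71.54, 7.093, 94.555, -0, 78.352, -4.733], TCP at [0.256, -0.597, 0.215] pointing down, gripper open.
Joint ranges: [-149.61, 149.61], [-58.7, 133.49], [1.44, 155.28], [-77.14, 257.14], [18.33, 153.61], [-166.67, 166.67]. Speed limits (degrees/s): [147.25, 147.25, 180, 180, 180, 180].

### API

Orientations are given as a 3x3 rotation matrix whose columns are the frame's x, y, z axes.
In Python, from station import arm gives the robot as it stands. The module is installed in compiled form; this text tells all that it offers.
- The arm moves only by the shell command python3 -m crank 'ROWS' [FORCE]. ROWS is JSON, a list of rows, each a list of 3 entries, a list of its own where there are three numbers: the shift along the world's x, y, z in mm, then the turn, a rotation vector about the world's x, y, z in rad, then the opening, from 0 (shut) to 1 (fully open). In form: [[[x, y, z], [ax, ay, az], fingers], ...]. A call has 1 to 8 rows; each row shifts and turns the commanded pose from where the row before left it; what a row does not reach is not made up. A row lasts 1/8 s, in which the tool goes at most 62.5 mm and 10.7 degrees, less where a joint would pass 70% of its speed; a pose out of reach is approached as far as the arm can. A call with a gripper value outside its range is refused whole. The fingers move at their own pace and stop on an object; FORCE is the grip in N (left out, the last holds). Time passes only in rows, so rows that do not move let the fingers close. It gives the time, the measured TCP pose, the force and the opening at its end, in the units of the state.
- arm.read_state(): the state, without advancing time (a new reading comes with each control period).
- arm.snapshot(name): name is "scene" or "top" or "wrist"; returns the picture (384x512x3 uint8, blue, green, red); there is no depth.
- arm.camera_params(name): a dict with "fx", "fy", "cx", "cy" (pixels), "rvec" (rotation vector, rad) and "tvec" (3), from world to camera coordinates, as OpenCV has them. Camera axes: x right, y down, z forward; pixel columns grow to the right and rows downward; lengths in m; the calibration is good to about 2 mm. A picture is of the moment at which its call begins: read the wrist's pose just before it. camera_params takes no time and is no camera call; for the wrist camera it gives the pose at the moment of the call.
- arm.close_job(): hands the job in, once; it reports no verdict.
Trained networks look in the newest picture that a camera, given by its name, has taken for a name from the list of things; names that differ only in an ending like _2 or _b are one class to them, and where a whole thing is asked for, a point or a joint stands for the part that bears it (a point fixed in the world has none). Each returns a list of dicts, best first, with "p" (0 to 1); they miss things now and then, are a little off and sometimes report something else, mostly with a low value. They report only what shows in the picture. A call takes as long as a camera call. They do not tell look-alikes from the thing itself.
- arm.boxes_of(camera, label): "at" ([x, y, z] in m, in world coordinates, good to about 4 mm: the middle of the surface that is visible of it).
- arm.tip_of(camera, label): "at" ([x, y, z] in m, in world coordinates, good to about 4 mm: a listed point, or the origin of a listed thing).
The state is a dict: "clock": time; "joints": joint angles; "dq": joint speeds; "tau": joint torques, N m; "tcp_pos": TCP position; "eef_rot": TCP orientation; "wrist_force": force on the tool from outside, world axes, zero at the start; "moment": the same for the moment, N m; "opening": finger opening in m.
Only numpy, scipy, OpenCV 4.12 (cv2) and the standard library are available. Lean on these libraries where they do the work, as an engineer would, in place of code of your own. Each camera call takes 0.05 s, during which the arm holds its last target. There are 200 camera calls.

### The job

The bench jack is wanted for soles: press its sprung catch, slide the plate with the stubby heel foot out of the dovetail and lay it flat in the left bay of the cabinet drawer, then slide the plate with the slim sole foot into the dovetail until it is fully home and the catch has clicked up behind it. Put every black heel blank lying on the bench into the drawer's right bay (left and right as seen from the robot) and leave the drawer pushed fully shut. Do not disturb the hammer, the tin or the glue bottle.

Things in the scene. Friction and masses are not known exactly. Their poses are not given: they have to be found in the camera images.
- holder_home (a point): Steel dovetail holder with a green base, fixed, yaw varies. This point: on top of its floor, 14 mm above the bench, under the centre of a plate that is fully home. x: direction in which plates slide IN (roughly away from the robot), y to its left, z up. Floor from x = -150 to +80 mm, 130 wide, with a landing 90 wide on to -200, where a plate can be set down; end stop at x = +57 mm. A caught plate rests at x = 0 +-1 mm; pushed to the stop its centre is at +2 mm.
- catch (a joint): Catch: metres pressed down. 0 = up (a 6 mm vertical tooth bars a home plate), at most 0.009; about 0.007 frees the plate. Spring 1.5 to 3 N plus the plate's friction: press with 6 to 10 N. A plate slid in over the tooth presses it down by itself (ramp), from plate centre about x = -140 to -2 mm of holder_home; it springs up to 0 when the plate is home.
- catch_pad (a point): Centre of the top face of the catch's black thumb pad, 34 x 34 mm, 40 mm above the bench, on the left of the holder (70 mm towards the mouth and 93 mm left of holder_home). Press it straight down from above, 8 mm.
- heel_foot_mid (a point): Plate that starts in the holder: dark steel, 110 (x) x 86 (y) x 12 mm, a stubby D-shaped bright heel foot on its middle, 44 mm along x, 48 along y, top 46 mm above the underside. Grip the foot from above by its flat faces, closing along x (44 mm). This point: on the middle axis, 24 mm above the underside. x is the slide direction; half a turn fits as well. 0.5 kg.
- sole_foot_mid (a point): Plate that is to go in, lying on the bench: the same dark plate, but with a slim bright sole foot, a bar 22 mm along x and 66 mm along y with round ends, top 48 mm above the underside. Grip the foot from above, closing along x (22 mm). This point: on the middle axis, 24 mm above the underside. x is the slide direction; half a turn fits as well. 0.5 kg.
- drawer (a joint): Drawer of the grey steel parts cabinet: metres pulled open, 0 = shut, 0.185 = fully open; friction about 1.5 N.
- drawer_handle (a point): Middle of the drawer's bar handle: level bar 10 mm thick, 100 mm long (along y), 70 mm above the bench; 35 mm clear between bar and drawer front. Cabinet 262 wide, 210 deep, 95 mm high. The drawer opens along -x of this point (towards the robot); the point moves with it. Pinch from above, closing along x.
- left_bay (a point): Centre of the floor of the drawer's left bay (as seen from the robot), 30 mm above the bench; axes as the handle's; moves with the drawer. 178 mm long (x), 117 wide (y), walls end 54 mm above its floor, front panel 62. For the heel-foot plate, laid with its length along x. Nothing may stand over 60 mm above the floor or the drawer will not shut.
- right_bay (a point): Centre of the floor of the drawer's right bay, the same size, for the heel blanks; it holds four in two heaps of two (or flat side by side).
- heel1_mid (a point): Black rubber heel blank, D-shaped block, 62 mm (x) x 50 mm (y) x 24 mm high; this point is its centre, half-way up. Its straight parallel sides, 50 mm apart along y, run from x = -31 to +6 mm; the round end is at +x. 0.07 kg. Two to four blanks are present.
- heel2_mid (a point): Heel blank, as heel1_mid; may be absent.
- heel3_mid (a point): Heel blank, as heel1_mid; may be absent.
- heel4_mid (a point): Heel blank, as heel1_mid; may be absent.
- hammer: Bystander: hammer lying beyond the work; origin under its middle. Leave alone.
- tin: Bystander: upright tin, 60 mm across and 60 mm high; origin at its underside. Leave alone.
- glue: Bystander: upright glue bottle, 66 mm across and 100 mm high, beyond the holder; origin at its underside. Leave alone.
- holder_mouth (a point): Start of the two dovetail rails, on the floor, 95 mm before holder_home, same axes. Rails (45 degree undercut, up to 18 mm above the floor) run from here to the end stop; channel 96 mm wide at the floor, 70 at the lips, 1.5 to 5 mm play. Guides 14 mm high flare out over the 34 mm before it. Plates enter and leave only along x here: lift or set one down with its centre 60 mm or more before this point.
- ejector (a joint): Brass spring plunger in the holder's far end: metres sprung out, 0 = pushed in by a home plate (7 N), 0.016 = fully out (5 N). When the catch is pressed it throws the plate 16 mm or more towards the mouth, over the catch, which may then be let go, and the plate is free to draw out. Push a new plate in against it, right to the stop (10 to 20 N in all), until the catch clicks.
Not all that is in view belongs to the job. Leave any red, white or yellow look-alike of the part that bears heel4_mid alone.

How it is judged (in metres and radians):
On the way, in this order (a step that is already met when the one before it is completed fails the run):
1. the catch is pressed and the heel-foot plate springs out of its home place (value of joint catch above 0.004 m and x of heel_foot_mid in the frame of holder_home below -0.006 m), for 0.05 s.
2. the heel-foot plate is out of the dovetail (distance between heel_foot_mid and holder_home above 0.16 m), for 0.1 s.
3. the sole-foot plate is home in the dovetail and the catch has clicked up (horizontal distance between sole_foot_mid and holder_home below 0.006 m and z of sole_foot_mid in the frame of holder_home below 0.03 m and value of joint catch below 0.002 m), for 0.2 s.
At the end, for the whole second after the job is handed in: Sole-foot plate within 5 mm of home, in line with the dovetail (0.06 rad), catch up (within 2 mm) and heel-foot plate flat on the floor of the left bay, every blank present within the right bay and below its rim, and the drawer shut to within 8 mm and at rest (x of sole_foot_mid in the frame of holder_home between -0.005 and 0.005 m and y of sole_foot_mid in the frame of holder_home between -0.005 and 0.005 m and z of sole_foot_mid in the frame of holder_home between 0.018 and 0.03 m and angle between the x axis of sole_foot_mid and the x axis of holder_home, either way round below 0.06 rad and value of joint catch below 0.002 m and x of heel_foot_mid in the frame of left_bay between -0.05 and 0.05 m and y of heel_foot_mid in the frame of left_bay between -0.03 and 0.03 m and z of heel_foot_mid in the frame of left_bay between 0.018 and 0.032 m and angle between heel_foot_mid's own z axis and vertical below 0.1 rad and value of joint drawer below 0.008 m and x of heel1_mid in the frame of right_bay between -0.088 and 0.088 m and y of heel1_mid in the frame of right_bay between -0.058 and 0.058 m and z of heel1_mid in the frame of right_bay between 0 and 0.055 m and x of heel2_mid in the frame of right_bay between -0.088 and 0.088 m and y of heel2_mid in the frame of right_bay between -0.058 and 0.058 m and z of heel2_mid in the frame of right_bay between 0 and 0.055 m and x of heel3_mid in the frame of right_bay between -0.088 and 0.088 m and y of heel3_mid in the frame of right_bay between -0.058 and 0.058 m and z of heel3_mid in the frame of right_bay between 0 and 0.055 m and x of heel4_mid in the frame of right_bay between -0.088 and 0.088 m and y of heel4_mid in the frame of right_bay between -0.058 and 0.058 m and z of heel4_mid in the frame of right_bay between 0 and 0.055 m and velocity of joint drawer between -0.01 and 0.01 m/s); the robot touches nothing.
It fails at once if the hammer, the tin or the glue bottle is moved more than 30 mm or the bottle or the tin is tipped (distance of any of hammer, tin, glue from where it was at the start of the episode above 0.03 m or angle between any of glue, tin's own z axis and vertical above 0.5 rad).
Of heel1, heel2, heel3, heel4 only 2 to 4 are there at a start; the rules pass over those that are not, and their reading is None.
At some moment in a run one of heel1, heel2, heel3, heel4 may be knocked a few centimetres aside while the robot is not near it.
Once in a run the grip may slacken for a moment while it holds something.
It also fails if it takes over 210 s, if anything falls off the work surface, if the arm or the gripper's body presses on something with over 40 N, if the wrist force passes 120 N, or if a joint passes its speed limit or range.

## Working session

There is one attempt and no reset: what is moved stays moved. The work goes in short steps, Python scripts to look and compute and a shell command to move; the robot and the scene stay as the last step left them, time stands still between calls to the robot, and variables do not carry over. Pictures are saved under pics/ and viewed, about 12 in all and at most 16, crops included, and the job is handed in when it is done.

```bash
mkdir -p pics; cat > h.py <<'E'
from station import arm
import numpy as np, cv2, sys
def snap(cam,name):
    im=arm.snapshot(cam); cv2.imwrite(f'pics/{name}.png',im); return im
def st():
    s=arm.read_state(); print('t',round(s['clock'],2),'tcp',np.round(np.array(s['tcp_pos'])*1000,1),'F',np.round(s['wrist_force'],1),'open',round(s['opening']*1000,1)); print(np.round(s['eef_rot'],3).tolist(),np.round(s['joints'],1))
    return s
def cam(c):
    p=arm.camera_params(c); R=cv2.Rodrigues(np.array(p['rvec'],float))[0]; return p,R,np.array(p['tvec'],float).ravel()
def px(c,P):
    p,R,t=cam(c); q=R@np.array(P)+t; return [p['fx']*q[0]/q[2]+p['cx'],p['fy']*q[1]/q[2]+p['cy']]
def ray(c,u,v,z):
    p,R,t=cam(c); d=R.T@np.array([(u-p['cx'])/p['fx'],(v-p['cy'])/p['fy'],1]); o=-R.T@t; return o+d*(z-o[2])/d[2]
def tips(c,labels,f='tip_of',n=5):
    for l in labels:
        for d in getattr(arm,f)(c,l)[:n]:
            print(c,f[:3],l,round(d['p'],2),np.round(np.array(d['at'])*1000,1),np.round(px(c,d['at']),0))
E
python3 - <<'E'
from h import *
st()
a=snap('top','top0'); b=snap('scene','scene0')
L=['holder_home','catch_pad','heel_foot_mid','sole_foot_mid','drawer_handle','left_bay','right_bay','heel1_mid','hammer','tin','glue','holder_mouth']
tips('top',L); tips('scene',['holder_home','catch_pad','heel_foot_mid','sole_foot_mid','drawer_handle','heel1_mid','holder_mouth'])
for c in('top','scene'):
  p,R,t=cam(c); print(c,p['fx'],-R.T@t,R[2])
E
```

```text
t 0.0 tcp [ 255.7 -596.9  213.4] F [ 0.3 -0.5  0.2] open 95.1
[[0.394, -0.001, 0.919], [-0.919, 0.002, 0.394], [-0.002, -1.0, 0.0]] [-71.5   7.1  94.6   0.   78.4  -4.7]
top tip holder_home 0.65 [592.6 349.5  13.2] [144. 201.]
top tip catch_pad 0.86 [500.1 420.2  40.6] [114. 232.]
top tip heel_foot_mid 0.79 [587.5 341.2  36.8] [145. 201.]
top tip heel_foot_mid 0.48 [453.3  93.7  10.1] [234. 249.]
top tip sole_foot_mid 0.6 [634.7 151.6  22.2] [214. 185.]
top tip drawer_handle 0.94 [ 566.2 -306.7   68.8] [381. 204.]
top tip drawer_handle 0.5 [663.6   5.9  13.2] [265. 176.]
top tip hammer 0.7 [7.854e+02 1.122e+02 3.000e-01] [228. 138.]
top tip tin 0.79 [ 7.425e+02 -5.430e+01  1.000e-01] [285. 151.]
top tip glue 0.89 [740.8 304.9  -3.9] [163. 153.]
top tip glue 0.53 [500.8 417.5  42.8] [115. 232.]
top tip holder_mouth 0.86 [493.7 327.2  16.2] [150. 235.]
scene tip holder_home 0.86 [593.6 348.   14.7] [322. 141.]
scene tip catch_pad 0.6 [638.  149.4  24.6] [292. 184.]
scene tip catch_pad 0.59 [501.4 421.5  42.8] [312. 108.]
scene tip catch_pad 0.28 [ 7.409e+02 -6.240e+01  3.000e-01] [269. 267.]
scene tip heel_foot_mid 0.66 [597.  344.2  39.5] [323. 136.]
scene tip sole_foot_mid 0.58 [636.6 153.2  25. ] [293. 183.]
scene tip drawer_handle 0.72 [ 563.7 -307.    73. ] [120. 278.]
scene tip holder_mouth 0.73 [500.4 325.5  15.6] [292. 130.]
scene tip holder_mouth 0.63 [667.    6.6  13.4] [264. 226.]
top 420.73421629166165 [0.34382471 0.02343471 1.18339544] [ 2.12671444e-01  8.61479749e-04 -9.77123388e-01]
scene 363.82585115187476 [ 0.97704095 -0.37951758  0.73322304] [-0.42173429  0.4921119  -0.76155503]
```

View pics/top0.png

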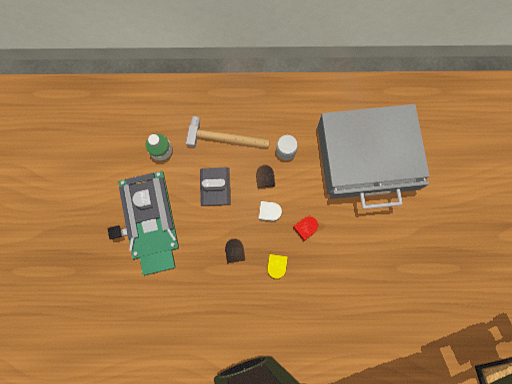

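View pics/scene0.png

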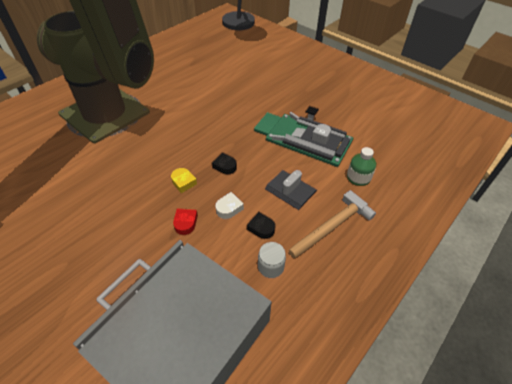

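Two black blanks show (top px (234,250) and (265,177)). The red, white and yellow pieces are look-alikes. The heel plate is in the holder at (142,200), the sole plate at (214,186), and the drawer is shut with its handle at (381,204).

```bash
python3 - <<'E'
from h import *
a=cv2.imread('pics/top0.png'); hsv=cv2.cvtColor(a,cv2.COLOR_BGR2HSV)
def rect(mask,roi,z,name):
    x0,y0,x1,y1=roi; m=np.zeros_like(mask); m[y0:y1,x0:x1]=mask[y0:y1,x0:x1]
    ys,xs=np.nonzero(m); P=np.array([ray('top',x,y,z)[:2]*1000 for x,y in zip(xs,ys)],np.float32)
    r=cv2.minAreaRect(P); print(name,len(P),np.round(r[0],1),np.round(r[1],1),round(r[2],1),'mean',P.mean(0).round(1),'box',np.round(cv2.boxPoints(r)).tolist())
dark=(a.max(2)<75).astype(np.uint8)
rect(dark,(220,232,250,270),.024,'blankA'); rect(dark,(253,160,278,192),.024,'blankB')
dk=((hsv[...,1]<80)&(hsv[...,2]<120)).astype(np.uint8)
dk2=((hsv[...,1]<90)).astype(np.uint8)
rect(dk2,(195,160,235,212),.012,'sole plate')
rect(cv2.inRange(a,(170,170,170),(255,255,255)),(198,174,230,195),.048,'sole foot')
rect(cv2.inRange(a,(150,150,150),(255,255,255)),(128,185,156,212),.06,'heel foot')
rect(cv2.inRange(hsv,(60,90,40),(95,255,255)),(115,222,185,280),.010,'green')
for n,pts in {'bar':[(362,207),(401,204)]}.items():
    q=[ray('top',*p,.07)*1000 for p in pts]; d=q[0]-q[1]; print(n,np.round(q,1).tolist(),np.degrees(np.arctan2(-d[0],d[1])))
q=[ray('top',*p,.095)*1000 for p in [(418,106),(321,113),(330,194),(426,184)]]; print(np.round(q,1).tolist())
d=q[1]-q[0]; print(np.degrees(np.arctan2(-d[0],d[1])))
cv2.imwrite('pics/crop0.png',np.hstack([cv2.resize(a[160:285,100:190],None,fx=4,fy=4),cv2.resize(a[160:285,195:290],None,fx=4,fy=4)]))
E
python3 -m crank '[[[50,50,0],[0,0,0.18],1],[[50,50,0],[0,0,0.18],1],[[50,50,0],[0,0,0.18],1],[[50,50,0],[0,0,0.18],1],[[50,50,0],[0,0,0.18],1],[[30,30,0],[0,0,0.18],0.4],[[0,10,0],[0,0,0.12],0.4],[[0,0,0],[0,0,0],0.4]]' 30
```

```text
blankA 289 [450.   93.5] [60.8 46.9] 10.9 mean [447.6  95. ] box [[416.0, 111.0], [425.0, 65.0], [484.0, 76.0], [475.0, 122.0]]
blankB 152 [658.8   2.3] [45.5 62. ] 89.6 mean [655.3  -5.6] box [[628.0, -20.0], [690.0, -21.0], [690.0, 25.0], [628.0, 25.0]]
sole plate 1108 [635.2 149.5] [111.   84.7] 2.6 mean [634.5 149.5] box [[578.0, 189.0], [582.0, 105.0], [693.0, 110.0], [689.0, 194.0]]
sole foot 162 [635.9 150.4] [61.3 20.1] 89.6 mean [636.2 150.4] box [[626.0, 120.0], [646.0, 120.0], [646.0, 181.0], [626.0, 181.0]]
heel foot 314 [590.9 344.2] [70.6 74.2] 2.6 mean [588.8 350.9] box [[554.0, 380.0], [557.0, 305.0], [628.0, 309.0], [625.0, 383.0]]
clock: 2.05
tcp_pos: [0.5073, -0.3357, 0.2147]
eef_rot: [[0.999, -0.0, -0.034], [0.034, -0.0, 0.999], [-0.0, -1.0, -0.0]]
wrist_force: [-0.7, -0.0, -0.6]
opening: 0.0707Traceback (most recent call last):
  File "<stdin>", line 14, in <module>
  File "<stdin>", line 5, in rect
  File "h.py", line 13, in ray
    p,R,t=cam(c); d=R.T@np.array([(u-p['cx'])/p['fx'],(v-p['cy'])/p['fy'],1]); o=-R.T@t; return o+d*(z-o[2])/d[2]
          ~~~^^^
  File "h.py", line 9, in cam
    p=arm.camera_params(c); R=cv2.Rodrigues(np.array(p['rvec'],float))[0]; return p,R,np.array(p['tvec'],float).ravel()
ValueError: time passes only in moves, steps and waits
```

```bash
sed -i 's/^def cam(c):/import functools\n@functools.cache\ndef cam(c):/' h.py; python3 - <<'E'
from h import *
a=cv2.imread('pics/top0.png'); hsv=cv2.cvtColor(a,cv2.COLOR_BGR2HSV)
for n,m,roi,z in [('green',cv2.inRange(hsv,(60,90,40),(95,255,255)),(115,222,185,280),.010)]:
    x0,y0,x1,y1=roi; k=np.zeros_like(m); k[y0:y1,x0:x1]=m[y0:y1,x0:x1]; ys,xs=np.nonzero(k)
    P=np.array([ray('top',x,y,z)[:2]*1000 for x,y in zip(xs,ys)],np.float32); print(n,cv2.minAreaRect(P))
q=[ray('top',*p,.07)*1000 for p in [(362,207),(401,204)]]; d=q[0]-q[1]; print('bar',np.round(q,1).tolist(),np.degrees(np.arctan2(-d[0],d[1])))
q=[ray('top',*p,.095)*1000 for p in [(418,106),(321,113),(330,194),(426,184)]]; print(np.round(q,1).tolist())
d=q[1]-q[0]; print(np.degrees(np.arctan2(-d[0],d[1])))
c=np.hstack([cv2.resize(a[160:285,100:190],None,fx=4,fy=4),cv2.resize(a[160:285,195:290],None,fx=4,fy=4)])
w=snap('wrist','w1'); st()
print(cam('wrist')[0]['fx'], -cam('wrist')[1].T@cam('wrist')[2],cam('wrist')[1].round(2).tolist())
tips('wrist',['drawer_handle'])
cv2.imwrite('pics/c1.png',cv2.resize(np.hstack([c,cv2.resize(w,(667,500))]),None,fx=.57,fy=.57) if 0 else w)
E
```

```text
green ((466.511474609375, 317.1289978027344), (146.79367065429688, 128.84722900390625), 13.216259002685547)
bar [[559.3, -254.7, 70.0], [566.8, -360.3, 70.0]] 4.066662543625143
[[838.9, -420.7, 95.0], [820.2, -150.6, 95.0], [590.1, -165.7, 95.0], [615.6, -422.5, 95.0]]
3.9782324732744647
t 2.1 tcp [ 507.  -336.4  214.7] F [-0.5 -0.5 -0.4] open 66.4
[[0.999, 0.0, -0.033], [0.033, -0.0, 0.999], [0.0, -1.0, -0.0]] [-38.6   1.9 100.1  -0.   78.  -40.5]
279.73965127133033 [ 0.50424584 -0.25369773  0.38516313] [[1.0, 0.03, 0.0], [0.03, -0.96, 0.29], [0.01, -0.29, -0.96]]
wrist tip drawer_handle 0.75 [ 562.6 -305.8   70. ] [304. 154.]
```

View pics/c1.png

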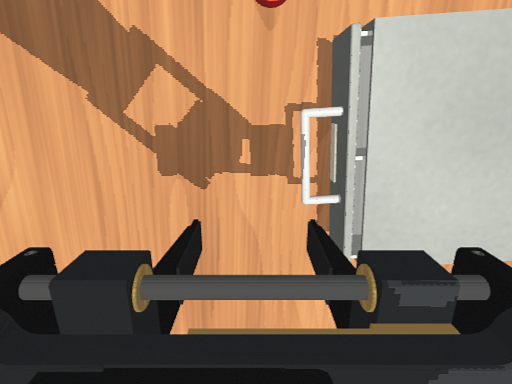

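Handle bar at px (304,108)–(304,202), mid about (563,-307), yaw 4°. I'll grip it and pull.

```bash
python3 -m crank '[[[28,15,-30],[0,0,0.037],0.4],[[28,14,-40],[0,0,0],0.4],[[0,0,-40],[0,0,0],0.4],[[0,0,-33],[0,0,0],0.4],[[0,0,-20],[0,0,0],0.4],[[0,0,0],[0,0,0],0],[[0,0,0],[0,0,0],0],[[0,0,0],[0,0,0],0]]' 30 && python3 -m crank '[[[-10,-0.7,0],[0,0,0],0],[[-25,-1.8,0],[0,0,0],0],[[-25,-1.8,0],[0,0,0],0],[[-25,-1.8,0],[0,0,0],0],[[-25,-1.8,0],[0,0,0],0],[[-25,-1.8,0],[0,0,0],0],[[-25,-1.8,0],[0,0,0],0],[[-20,-1.4,0],[0,0,0],0]]'; python3 - <<'E'
from h import *
st(); a=snap('top','top1'); tips('top',['drawer_handle','left_bay','right_bay'])
E
```

```text
clock: 3.15
tcp_pos: [0.5641, -0.3084, 0.0538]
eef_rot: [[0.998, 0.003, -0.071], [0.071, -0.002, 0.998], [0.003, -1.0, -0.002]]
wrist_force: [-0.3, -0.6, 0.2]
opening: 0.0133
clock: 4.15
tcp_pos: [0.3902, -0.3253, 0.0541]
eef_rot: [[0.998, 0.025, -0.066], [0.066, -0.013, 0.998], [0.024, -1.0, -0.015]]
wrist_force: [64.0, -9.7, -41.2]
opening: 0.0095
t 4.15 tcp [ 390.2 -325.3   54.1] F [ 64.   -9.7 -41.2] open 9.5
[[0.998, 0.025, -0.066], [0.066, -0.013, 0.998], [0.024, -1.0, -0.015]] [-46.2  -2.8 121.2   0.6  60.1 -50.2]
top tip drawer_handle 0.7 [ 387.6 -324.6   69.3] [393. 271.]
top tip left_bay 0.66 [ 528.3 -251.5   27.9] [358. 221.]
top tip right_bay 0.69 [ 536.7 -369.6   31.9] [401. 217.]
```

```bash
python3 -m crank '[[[6,0.4,0],[0,0,0],0],[[2,0.1,0],[0,0,0],0],[[0,0,0],[0,0,0],0],[[0,0,0],[0,0,0],0.4],[[0,0,0],[0,0,0],0.4],[[0,0,30],[0,0,0],0.4],[[0,0,60],[0,0,0],0.6],[[0,0,60],[0,0,0],1]]'; python3 - <<'E'
from h import *
st(); a=snap('top','top1'); tips('top',['drawer_handle','left_bay','right_bay'])
w=snap('wrist','w2'); tips('wrist',['left_bay','right_bay','drawer_handle'])
cv2.imwrite('pics/c2.png',np.hstack([a[60:340,80:460],cv2.resize(w,(373,280))]))
E
```

```text
clock: 5.35
tcp_pos: [0.3901, -0.3189, 0.2025]
eef_rot: [[0.997, -0.001, -0.071], [0.071, 0.002, 0.997], [-0.001, -1.0, 0.002]]
wrist_force: [-0.1, -0.5, 1.3]
opening: 0.0527
t 5.35 tcp [ 390.1 -318.9  202.5] F [-0.1 -0.5  1.3] open 52.7
[[0.997, -0.001, -0.071], [0.071, 0.002, 0.997], [-0.001, -1.0, 0.002]] [-45.4 -11.3 113.6   0.   77.8 -49.5]
top tip drawer_handle 0.71 [ 391.7 -325.8   68.5] [393. 270.]
top tip left_bay 0.69 [634.9 153.7  24.1] [213. 185.]
top tip left_bay 0.65 [ 528.1 -251.8   29.3] [358. 221.]
top tip right_bay 0.83 [ 539.7 -369.8   32.7] [401. 216.]
wrist tip left_bay 0.7 [ 524.6 -253.8   25.6] [369. 129.]
wrist tip right_bay 0.56 [ 537.2 -371.2   29.7] [363. 220.]
wrist tip drawer_handle 0.85 [ 394.3 -324.1   71. ] [258. 187.]
```

View pics/c2.png

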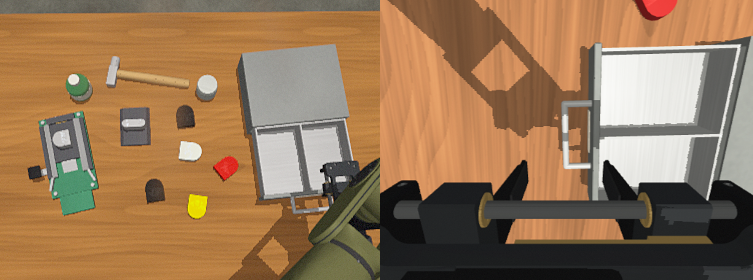

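The drawer is open, with its bays at crop px (280,165) and (325,160). Next is the catch.

```bash
python3 -m crank '[[[0,55,0],[0,0,0.02],0],[[0,55,0],[0,0,0.02],0],[[0,55,0],[0,0,0.02],0],[[0,55,0],[0,0,0.02],0],[[0,55,0],[0,0,0.02],0],[[0,55,0],[0,0,0.02],0],[[10,55,0],[0,0,0.02],0],[[10,55,0],[0,0,0.02],0]]' 20 && python3 -m crank '[[[20,50,0],[0,0,0],0],[[20,50,0],[0,0,0],0],[[20,50,0],[0,0,0],0],[[20,50,0],[0,0,0],0],[[11,50,0],[0,0,0],0],[[0,50,-20],[0,0,0],0],[[0,0,-30],[0,0,0],0],[[0,0,0],[0,0,0],0]]'; python3 - <<'E'
from h import *
st(); w=snap('wrist','w3'); tips('wrist',['catch_pad','holder_home','heel_foot_mid','holder_mouth']);tips('top',['glue'])
E
```

```text
clock: 6.75
tcp_pos: [0.4101, 0.1219, 0.2002]
eef_rot: [[0.973, -0.002, -0.23], [0.23, -0.0, 0.973], [-0.002, -1.0, -0.0]]
wrist_force: [0.6, -1.1, 0.3]
opening: 0.0154
clock: 7.75
tcp_pos: [0.4992, 0.4188, 0.1461]
eef_rot: [[0.973, -0.008, -0.23], [0.23, -0.006, 0.973], [-0.009, -1.0, -0.004]]
wrist_force: [-0.0, -1.0, -0.1]
opening: 0.0007
t 7.75 tcp [499.2 418.8 146.1] F [-0.  -1.  -0.1] open 0.7
[[0.973, -0.008, -0.23], [0.23, -0.006, 0.973], [-0.009, -1.0, -0.004]] [35.3 10.5 97.5 -0.  72.6 22. ]
wrist tip catch_pad 0.71 [501.6 417.7  39.9] [254. 189.]
wrist tip heel_foot_mid 0.83 [589.9 347.3  39.5] [315. 263.]
wrist tip holder_mouth 0.85 [496.8 324.5   9.6] [233. 250.]
top tip glue 0.74 [740.4 308.   -5.3] [162. 153.]
```

View pics/w3.png

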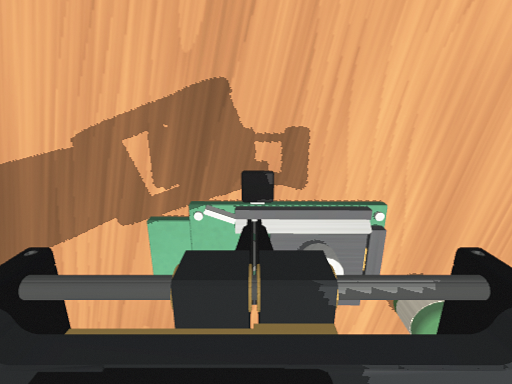

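Pad at px (257,186), world about (501,419). I'm above it and pressing.

```bash
python3 -m crank '[[[2,1,-45],[0,0,0],0],[[0,0,-40],[0,0,0],0],[[0,0,-17],[0,0,0],0],[[0,0,-4],[0,0,0],0],[[0,0,-4],[0,0,0],0],[[0,0,-3],[0,0,0],0],[[0,0,-2],[0,0,0],0],[[0,0,0],[0,0,0],0]]'; python3 - <<'E'
from h import *
tips('top',['heel_foot_mid']);snap('top','t3');tips('top',['heel_foot_mid'])
E
```

```text
clock: 9.05
tcp_pos: [0.505, 0.4219, 0.039]
eef_rot: [[0.973, 0.002, -0.229], [0.229, 0.002, 0.973], [0.003, -1.0, 0.001]]
wrist_force: [-1.1, -0.8, 5.0]
opening: 0.0007
top tip heel_foot_mid 0.85 [586.7 342.9  38.8] [144. 201.]
top tip heel_foot_mid 0.26 [633.9 149.5  26.6] [214. 185.]
top tip heel_foot_mid 0.66 [585.7 341.8  36.7] [144. 201.]
```

```bash
python3 -m crank '[[[0,0,-2],[0,0,0],0],[[0,0,0],[0,0,0],0]]';python3 -m crank '[[[0,0,-2],[0,0,0],0],[[0,0,0],[0,0,0],0],[[0,0,0],[0,0,0],0]]'; python3 - <<'E'
from h import *
snap('top','t3');tips('top',['heel_foot_mid'])
E
```

```text
clock: 9.45
tcp_pos: [0.505, 0.4219, 0.0368]
eef_rot: [[0.973, 0.002, -0.229], [0.229, 0.002, 0.973], [0.003, -1.0, 0.001]]
wrist_force: [-0.3, -1.2, 4.8]
opening: 0.0005
clock: 9.82
tcp_pos: [0.5047, 0.4216, 0.0334]
eef_rot: [[0.973, 0.002, -0.229], [0.229, 0.001, 0.973], [0.002, -1.0, 0.001]]
wrist_force: [0.9, 1.0, 3.0]
opening: 0.0005
top tip heel_foot_mid 0.69 [573.1 338.1  36.6] [146. 206.]
top tip heel_foot_mid 0.64 [ 536.  -369.8   29.7] [401. 218.]
```

It sprang out. I'm lifting off the pad and going above the foot.

```bash
python3 -m crank '[[[0,0,40],[0,0,0],0],[[20,-20,50],[0,0,0],0.7],[[30,-40,20],[0,0,0],0.7],[[19,-20,0],[0,0,0],0.7],[[0,0,0],[0,0,0],0.7],[[0,0,0],[0,0,0],0.7]]' 40; python3 - <<'E'
from h import *
st();w=snap('wrist','w4');tips('wrist',['heel_foot_mid','holder_home','holder_mouth'])
snap('top','t4');tips('top',['heel_foot_mid'])
E
```

```text
clock: 10.68
tcp_pos: [0.5718, 0.3411, 0.1414]
eef_rot: [[0.973, -0.003, -0.229], [0.229, -0.001, 0.973], [-0.003, -1.0, -0.0]]
wrist_force: [-0.0, -0.1, 0.2]
opening: 0.0449
t 10.68 tcp [571.8 341.1 141.4] F [-0.  -0.1  0.2] open 44.9
[[0.973, -0.003, -0.229], [0.229, -0.001, 0.973], [-0.003, -1.0, -0.0]] [26.2 12.2 96.1  0.  71.9 12.9]
wrist tip heel_foot_mid 0.8 [572.  342.6  35.5] [255. 188.]
wrist tip holder_mouth 0.96 [495.2 323.3  12.3] [183. 183.]
top tip heel_foot_mid 0.56 [573.4 340.   38.8] [145. 206.]
```

View pics/w4.png

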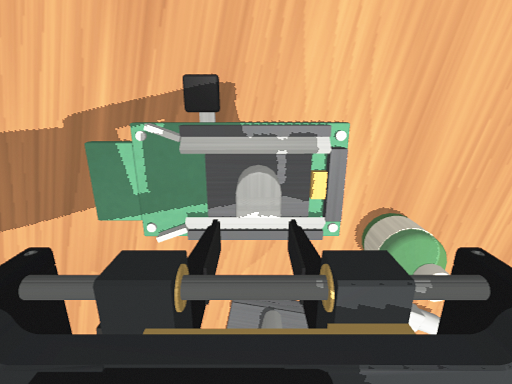

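Foot at px (258,190), in line with the jaws, and the rails lie level in the image, so the yaw matches. Gripping and drawing out.

```bash
python3 -m crank '[[[0,0,-30],[0,0,0],0.75],[[0,0.5,-40],[0,0,0],0.75],[[0,0,-30],[0,0,0],0.75],[[0,0,-11],[0,0,0],0.75],[[0,0,0],[0,0,0],0.3],[[0,0,0],[0,0,0],0.3],[[0,0,0],[0,0,0],0.3],[[0,0,0],[0,0,0],0.3]]' 40; python3 -m crank '[[[0,0,0],[0,0,0],0.3],[[-9.7,-2.3,0],[0,0,0],0.3],[[-9.7,-2.3,0],[0,0,0],0.3],[[-14.6,-3.4,0],[0,0,0],0.3]]'
```

```text
clock: 11.98
tcp_pos: [0.5744, 0.3422, 0.0335]
eef_rot: [[0.973, 0.003, -0.229], [0.229, 0.002, 0.973], [0.004, -1.0, 0.001]]
wrist_force: [1.4, 0.4, 2.8]
opening: 0.0437
clock: 12.48
tcp_pos: [0.5411, 0.3343, 0.0335]
eef_rot: [[0.973, 0.006, -0.229], [0.229, 0.002, 0.973], [0.006, -1.0, 0.001]]
wrist_force: [5.0, 0.9, 3.1]
opening: 0.0441
```

```bash
python3 -m crank '[[[-17.5,-4.1,0],[0,0,0],0.3],[[-19.5,-4.6,0],[0,0,0],0.3],[[-19.5,-4.6,0],[0,0,0],0.3],[[-19.5,-4.6,0],[0,0,0],0.3],[[-19.5,-4.6,0],[0,0,0],0.3],[[-19.5,-4.6,0],[0,0,0],0.3],[[0,0,0],[0,0,0],0.3]]'; python3 - <<'E'
from h import *
snap('top','t5');tips('top',['heel_foot_mid'])
E
```

```text
clock: 13.35
tcp_pos: [0.4237, 0.3068, 0.0334]
eef_rot: [[0.973, 0.001, -0.229], [0.229, 0.001, 0.973], [0.002, -1.0, 0.001]]
wrist_force: [-4.5, -1.4, 10.2]
opening: 0.0437
top tip heel_foot_mid 0.66 [423.6 303.8  36.8] [155. 260.]
```

```bash
python3 -m crank '[[[0,0,20],[0,0,0],0.3],[[0,0,40],[0,0,0],0.3],[[0,0,50],[0,0,0],0.3],[[10,-40,30],[0,0,0],0.3],[[10,-50,0],[0,0,-0.02],0.3],[[10,-50,0],[0,0,-0.02],0.3],[[10,-50,0],[0,0,-0.02],0.3],[[10,-50,0],[0,0,-0.02],0.3]]'; python3 -m crank '[[[10,-50,0],[0,0,-0.02],0.3],[[10,-50,0],[0,0,-0.02],0.3],[[10,-50,0],[0,0,-0.02],0.3],[[10,-50,0],[0,0,-0.02],0.3],[[10,-50,0],[0,0,0],0.3],[[3,-50,0],[0,0,0],0.3],[[0,-19,0],[0,0,0],0.3],[[0,0,0],[0,0,0],0.3]]'; python3 - <<'E'
from h import *
st();w=snap('wrist','w5');tips('wrist',['heel_foot_mid','left_bay','right_bay','drawer_handle']);snap('top','t6');tips('top',['left_bay','heel_foot_mid'])
E
```

```text
clock: 14.45
tcp_pos: [0.4716, 0.065, 0.1688]
eef_rot: [[0.989, -0.006, -0.15], [0.15, 0.0, 0.989], [-0.005, -1.0, 0.001]]
wrist_force: [1.5, -0.0, -5.0]
opening: 0.0437
clock: 15.45
tcp_pos: [0.5253, -0.2524, 0.1693]
eef_rot: [[0.998, -0.004, -0.069], [0.069, 0.003, 0.998], [-0.004, -1.0, 0.003]]
wrist_force: [0.1, 0.7, -6.2]
opening: 0.0439
t 15.45 tcp [ 525.3 -252.4  169.3] F [ 0.1  0.7 -6.2] open 43.9
[[0.998, -0.004, -0.069], [0.069, 0.003, 0.998], [-0.004, -1.0, 0.003]] [-31.    0.7 105.7   0.   73.9 -34.9]
wrist tip heel_foot_mid 0.56 [ 526.  -251.5  172.9] [254. 236.]
wrist tip left_bay 0.73 [ 523.7 -250.   175. ] [251. 236.]
wrist tip right_bay 0.18 [744.5 -58.9   0.9] [472.  13.]
wrist tip drawer_handle 0.79 [ 391.5 -321.5   68.2] [126. 244.]
wrist tip drawer_handle 0.15 [742.1 -59.9   3.8] [472.  13.]
top tip left_bay 0.85 [ 526.6 -249.7   28.2] [357. 221.]
top tip left_bay 0.21 [635.1 151.5  23.4] [214. 185.]
top tip heel_foot_mid 0.52 [ 524.7 -250.3  175.7] [371. 213.]
```

View pics/w5.png

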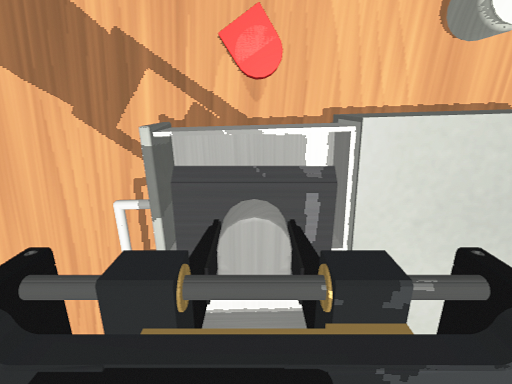

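The plate is held level over the left bay (walls at px (155,130)–(350,130)). Lowering and releasing.

```bash
python3 -m crank '[[[1,0.5,-30],[0,0,0],0.3],[[0,0,-40],[0,0,0],0.3],[[0,0,-30],[0,0,0],0.3],[[0,0,-12],[0,0,0],0.3],[[0,0,-6],[0,0,0],0.3],[[0,0,0],[0,0,0],0.3]]'; python3 -m crank '[[[0,0,-3],[0,0,0],0.3],[[0,0,0],[0,0,0],0.75],[[0,0,0],[0,0,0],0.75],[[0,0,0],[0,0,0],0.75],[[0,0,20],[0,0,0],0.75],[[0,0,50],[0,0,0],0.75],[[0,30,60],[0,0,0],0.75]]'; python3 - <<'E'
from h import *
st();snap('top','t7');tips('top',['left_bay','heel_foot_mid','sole_foot_mid','heel1_mid']);tips('top',['heel1_mid'],'boxes_of')
E
```

```text
clock: 16.6
tcp_pos: [0.5286, -0.2523, 0.0546]
eef_rot: [[0.997, 0.001, -0.071], [0.071, -0.001, 0.997], [0.001, -1.0, -0.001]]
wrist_force: [0.1, -0.6, -4.4]
opening: 0.0438
clock: 17.48
tcp_pos: [0.5277, -0.2248, 0.1789]
eef_rot: [[0.998, 0.0, -0.069], [0.069, -0.0, 0.998], [0.0, -1.0, -0.0]]
wrist_force: [1.6, -0.7, 0.7]
opening: 0.0715
t 17.48 tcp [ 527.7 -224.8  178.9] F [ 1.6 -0.7  0.7] open 71.5
[[0.998, 0.0, -0.069], [0.069, -0.0, 0.998], [0.0, -1.0, -0.0]] [-28.4  -1.1 106.6  -0.   74.5 -32.4]
top tip left_bay 0.21 [593.3 346.8  13.4] [145. 201.]
top tip heel_foot_mid 0.66 [ 525.2 -252.    55.2] [360. 220.]
top tip sole_foot_mid 0.82 [632.7 150.   24.5] [214. 186.]
```

```bash
python3 -m crank '[[[15,55,0],[0,0,0],0.5],[[15,55,0],[0,0,0],0.5],[[15,55,0],[0,0,0],0.5],[[15,55,0],[0,0,0],0.5],[[15,55,0],[0,0,0],0.5],[[16,55,0],[0,0,-0.02],0.5],[[16,45,-20],[0,0,0],0.5],[[0,0,0],[0,0,0],0.5]]'; python3 - <<'E'
from h import *
st();w=snap('wrist','w6');tips('wrist',['sole_foot_mid','heel1_mid'])
m=((cv2.cvtColor(w,cv2.COLOR_BGR2HSV)[...,1]<90)).astype(np.uint8); m[235:]=0
m=cv2.morphologyEx(m,cv2.MORPH_OPEN,np.ones((3,3)))
n,l,s,c=cv2.connectedComponentsWithStats(m)
for i in range(1,n):
    if s[i,4]>800: print(s[i])
E
```

```text
clock: 18.77
tcp_pos: [0.633, 0.153, 0.1517]
eef_rot: [[0.998, -0.008, -0.054], [0.054, -0.001, 0.999], [-0.008, -1.0, -0.001]]
wrist_force: [-0.4, -0.4, -1.3]
opening: 0.0477
t 18.77 tcp [633.  153.  151.7] F [-0.4 -0.4 -1.3] open 47.7
[[0.998, -0.008, -0.054], [0.054, -0.001, 0.999], [-0.008, -1.0, -0.001]] [ 8.9 10.1 97.4  0.  73.   5.7]
wrist tip sole_foot_mid 0.68 [637.8 149.8  23.9] [258. 183.]
[  92    0  219   79 6654]
[ 345    0   61   71 1855]
[ 399    0   55   38 1501]
[ 368  113   93  122 3200]
[ 209  144   98   78 6839]
[  68  199   63   36 1959]
```

View pics/w6.png

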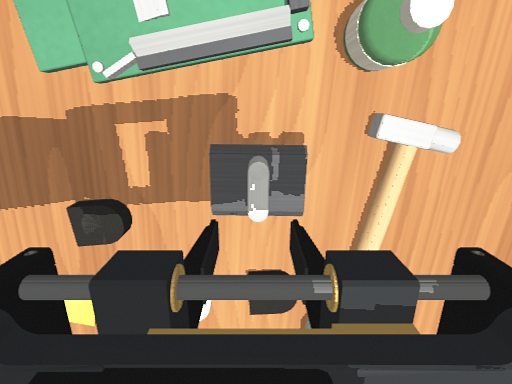

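Plate at px (210,144)–(306,215), about 1° clockwise of the jaws. Foot at (258,188), world about (636,150). The hammer and the blanks are clear.

```bash
python3 -m crank '[[[2.5,-2.5,-30],[0,0,-0.012],0.5],[[0,0,-40],[0,0,0],0.5],[[0,0,-40],[0,0,0],0.5],[[0,0,-18],[0,0,0],0.5],[[0,0,-3],[0,0,0],0.1],[[0,0,0],[0,0,0],0.1],[[0,0,0],[0,0,0],0.1],[[0,0,0],[0,0,0],0.1]]' 45; python3 -m crank '[[[0,0,0],[0,0,0],0.1],[[0,0,0],[0,0,0],0.1],[[0,0,0],[0,0,0],0.1]]';
```

```text
clock: 19.92
tcp_pos: [0.6379, 0.1486, 0.0276]
eef_rot: [[0.999, 0.001, -0.039], [0.039, -0.0, 0.999], [0.001, -1.0, -0.0]]
wrist_force: [-4.9, -0.5, 6.6]
opening: 0.0219
clock: 20.3
tcp_pos: [0.6379, 0.1486, 0.0276]
eef_rot: [[0.999, 0.001, -0.039], [0.039, -0.0, 0.999], [0.001, -1.0, -0.0]]
wrist_force: [-3.5, -1.8, 5.0]
opening: 0.022
```

```bash
python3 -m crank '[[[0,0,20],[0,0,0],0.1],[[0,0,30],[0,0,0],0.1],[[-20,15,40],[0,0,0.05],0.1],[[-45,35,10],[0,0,0.05],0.1],[[-45,35,0],[0,0,0.05],0.1],[[-45,35,0],[0,0,0.043],0.1],[[-45,35,0],[0,0,0],0.1],[[-11,5,0],[0,0,0],0.1]]'; python3 -m crank '[[[0,0,0],[0,0,0],0.1],[[0,0,0],[0,0,0],0.1]]'; python3 - <<'E'
from h import *
s=st();w=snap('wrist','w7');tips('wrist',['sole_foot_mid','holder_home','holder_mouth','catch_pad']);snap('top','t8');tips('top',['holder_home','holder_mouth','sole_foot_mid'])
E
```

```text
clock: 21.3
tcp_pos: [0.4237, 0.31, 0.1257]
eef_rot: [[0.972, -0.0, -0.234], [0.234, 0.0, 0.972], [-0.0, -1.0, 0.0]]
wrist_force: [0.4, -0.1, -5.1]
opening: 0.0216
clock: 21.55
tcp_pos: [0.4275, 0.3079, 0.1259]
eef_rot: [[0.973, 0.001, -0.229], [0.229, 0.0, 0.973], [0.001, -1.0, -0.0]]
wrist_force: [0.3, 0.1, -5.7]
opening: 0.0218
t 21.55 tcp [427.5 307.9 125.9] F [ 0.3  0.1 -5.7] open 21.8
[[0.973, 0.001, -0.229], [0.229, 0.0, 0.973], [0.001, -1.0, -0.0]] [ 29.9  -4.4 115.1  -0.   69.3  16.7]
wrist tip sole_foot_mid 0.59 [429.3 306.  124. ] [256. 236.]
wrist tip holder_home 0.78 [588.2 345.5  12. ] [410. 186.]
wrist tip holder_mouth 0.61 [497.3 323.   10.9] [321. 187.]
wrist tip catch_pad 0.6 [499.6 419.1  37.2] [363.  94.]
top tip holder_home 0.97 [589.8 347.5  12.8] [145. 202.]
top tip holder_mouth 0.95 [496.5 324.9  20.4] [150. 234.]
top tip sole_foot_mid 0.75 [427.2 311.  124.4] [144. 256.]
top tip sole_foot_mid 0.4 [ 7.832e+02  1.152e+02 -6.000e-01] [227. 138.]
```

View pics/w7.png

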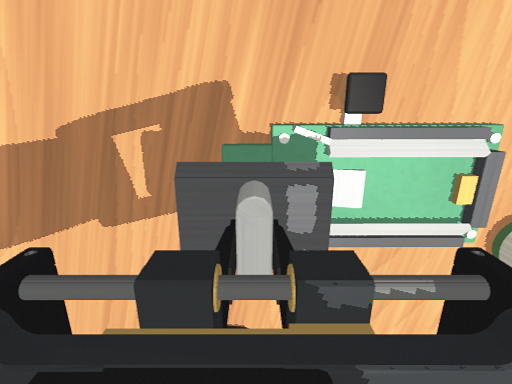

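The plate in the grip is aligned with the rails. The plate's far edge is at v=162, and the rail lips are at v=156 and 224.

```bash
python3 - <<'E'
from h import *
w=cv2.imread('pics/w7.png')
n=np.array([-.2292,.9734])
L=lambda u,v,z: round(float(ray('wrist',u,v,z)[:2]@n)*1000,1)
g=cv2.cvtColor(w,cv2.COLOR_BGR2GRAY).astype(int)
print('plate edge col210',g[152:185,200:215].mean(1).round().tolist())
print('rails col 400-440',list(zip(range(118,252),g[118:252,390:440].mean(1).round().astype(int).tolist())))
for v in (161,162,163): print(v,L(210,v,.110),L(210,v,.105))
for v in (124,128,139,156,224,236,246): print(v,'z32',L(415,v,.032),'z14',L(415,v,.014))
E
```

```text
plate edge col210 [115.0, 115.0, 115.0, 115.0, 115.0, 115.0, 115.0, 115.0, 117.0, 109.0, 77.0, 74.0, 73.0, 73.0, 74.0, 75.0, 77.0, 75.0, 75.0, 75.0, 75.0, 76.0, 78.0, 77.0, 76.0, 63.0, 77.0, 80.0, 80.0, 79.0, 78.0, 79.0, 77.0]
rails col 400-440 [(118, 190), (119, 190), (120, 190), (121, 192), (122, 174), (123, 119), (124, 96), (125, 141), (126, 95), (127, 89), (128, 125), (129, 126), (130, 126), (131, 126), (132, 126), (133, 126), (134, 125), (135, 125), (136, 125), (137, 124), (138, 117), (139, 218), (140, 239), (141, 236), (142, 234), (143, 232), (144, 238), (145, 235), (146, 237), (147, 240), (148, 238), (149, 234), (150, 232), (151, 234), (152, 238), (153, 238), (154, 238), (155, 239), (156, 242), (157, 188), (158, 180), (159, 182), (160, 182), (161, 182), (162, 182), (163, 181), (164, 181), (165, 181), (166, 181), (167, 180), (168, 180), (169, 180), (170, 180), (171, 179), (172, 179), (173, 179), (174, 179), (175, 179), (176, 179), (177, 180), (178, 180), (179, 179), (180, 179), (181, 179), (182, 179), (183, 179), (184, 179), (185, 179), (186, 179), (187, 179), (188, 179), (189,
[... 264 characters left out ...]
 179), (212, 178), (213, 179), (214, 178), (215, 178), (216, 180), (217, 163), (218, 121), (219, 108), (220, 108), (221, 107), (222, 101), (223, 176), (224, 242), (225, 240), (226, 239), (227, 239), (228, 239), (229, 239), (230, 233), (231, 234), (232, 235), (233, 235), (234, 245), (235, 110), (236, 55), (237, 70), (238, 124), (239, 125), (240, 124), (241, 124), (242, 124), (243, 124), (244, 124), (245, 123), (246, 118), (247, 194), (248, 194), (249, 193), (250, 193), (251, 193)]
161 248.7 247.7
162 248.0 247.0
163 247.3 246.3
124 z32 267.9 z14 266.8
128 z32 264.3 z14 262.9
139 z32 254.3 z14 252.2
156 z32 238.3 z14 235.1
224 z32 168.0 z14 160.0
236 z32 154.5 z14 145.6
246 z32 142.9 z14 133.2
```

```bash
python3 -m crank '[[[-0.2,0.8,-25],[0,0,0],0.1],[[0,0,-25],[0,0,0],0.1],[[0,0,-20],[0,0,0],0.1],[[0,0,-9],[0,0,0],0.1],[[0,0,0],[0,0,0],0.1],[[0,0,0],[0,0,0],0.1]]'; python3 -m crank '[[[0,0,-3],[0,0,0],0.1],[[0,0,0],[0,0,0],0.1]]'; python3 -m crank '[[[0,0,-3],[0,0,0],0.1],[[0,0,0],[0,0,0],0.1]]'
```

```text
clock: 22.75
tcp_pos: [0.427, 0.3097, 0.0477]
eef_rot: [[0.973, 0.002, -0.23], [0.23, 0.001, 0.973], [0.002, -1.0, 0.001]]
wrist_force: [0.3, -0.7, -4.7]
opening: 0.0217
clock: 23.0
tcp_pos: [0.4263, 0.3093, 0.0438]
eef_rot: [[0.973, 0.0, -0.23], [0.23, 0.0, 0.973], [0.0, -1.0, 0.0]]
wrist_force: [0.3, -0.4, -5.5]
opening: 0.0215
clock: 23.25
tcp_pos: [0.4268, 0.3096, 0.0415]
eef_rot: [[0.973, 0.001, -0.23], [0.23, 0.0, 0.973], [0.001, -1.0, 0.0]]
wrist_force: [-0.6, -1.2, 1.4]
opening: 0.0217
```

On the landing. Sliding in.

```bash
python3 -m crank '[[[11.7,2.75,0],[0,0,0],0.1],[[11.7,2.75,0],[0,0,0],0.1],[[11.7,2.75,0],[0,0,0],0.1],[[11.7,2.75,0],[0,0,0],0.1]]';  python3 -m crank '[[[11.7,2.75,0],[0,0,0],0.1],[[11.7,2.75,0],[0,0,0],0.1]]';python3 -m crank '[[[11.7,2.75,0],[0,0,0],0.1],[[11.7,2.75,0],[0,0,0],0.1]]'
```

```text
clock: 23.75
tcp_pos: [0.4691, 0.3181, 0.0413]
eef_rot: [[0.973, -0.012, -0.231], [0.231, -0.007, 0.973], [-0.013, -1.0, -0.004]]
wrist_force: [-19.0, -11.5, 18.3]
opening: 0.0217
clock: 24.0
tcp_pos: [0.4931, 0.3237, 0.0414]
eef_rot: [[0.973, -0.011, -0.231], [0.231, -0.006, 0.973], [-0.012, -1.0, -0.004]]
wrist_force: [-16.2, -10.4, 18.0]
opening: 0.0217
clock: 24.25
tcp_pos: [0.5167, 0.3293, 0.0414]
eef_rot: [[0.973, -0.01, -0.231], [0.231, -0.006, 0.973], [-0.011, -1.0, -0.004]]
wrist_force: [-15.2, -10.4, 15.6]
opening: 0.0213
```

```bash
python3 -m crank '[[[11.8,2.2,0.7],[0,0,0],0.1],[[11.7,2.7,0.5],[0,0,0],0.1]]';  python3 -m crank '[[[11.7,2.75,0],[0,0,0],0.1],[[11.7,2.75,0],[0,0,0],0.1]]';python3 -m crank '[[[9.7,2.3,0],[0,0,0],0.1],[[5.8,1.4,0],[0,0,0],0.1]]'
```

```text
clock: 24.5
tcp_pos: [0.5418, 0.3352, 0.0414]
eef_rot: [[0.973, -0.006, -0.23], [0.23, -0.003, 0.973], [-0.006, -1.0, -0.001]]
wrist_force: [-5.1, -3.9, 2.3]
opening: 0.022
clock: 24.75
tcp_pos: [0.5652, 0.3408, 0.0414]
eef_rot: [[0.973, -0.006, -0.23], [0.23, -0.003, 0.973], [-0.006, -1.0, -0.001]]
wrist_force: [-7.4, -3.5, 5.5]
opening: 0.0219
clock: 25.0
tcp_pos: [0.5785, 0.3439, 0.0416]
eef_rot: [[0.973, -0.012, -0.23], [0.23, -0.005, 0.973], [-0.013, -1.0, -0.002]]
wrist_force: [-20.8, -8.6, 15.1]
opening: 0.0216
```

```bash
python3 -m crank '[[[3.9,0.9,0],[0,0,0],0.1],[[3.9,0.9,0],[0,0,0],0.1]]';  python3 -m crank '[[[2.9,0.7,0],[0,0,0],0.1],[[1.9,0.5,0],[0,0,0],0.1]]';python3 -m crank '[[[1.9,0.5,0],[0,0,0],0.1],[[0,0,0],[0,0,0],0.1]]'
```

```text
clock: 25.25
tcp_pos: [0.5848, 0.3453, 0.0417]
eef_rot: [[0.973, -0.014, -0.231], [0.231, -0.006, 0.973], [-0.016, -1.0, -0.003]]
wrist_force: [-21.1, -8.1, 14.4]
opening: 0.0215
clock: 25.5
tcp_pos: [0.5892, 0.3463, 0.0417]
eef_rot: [[0.973, -0.015, -0.231], [0.231, -0.007, 0.973], [-0.017, -1.0, -0.003]]
wrist_force: [-21.5, -9.0, 16.1]
opening: 0.022
clock: 25.75
tcp_pos: [0.5914, 0.3469, 0.0417]
eef_rot: [[0.973, -0.014, -0.231], [0.231, -0.006, 0.973], [-0.015, -1.0, -0.003]]
wrist_force: [-20.2, -8.6, 13.3]
opening: 0.0219
```

```bash
python3 -m crank '[[[1.9,0.5,0],[0,0,0],0.1],[[0,0,0],[0,0,0],0.1]]';  python3 -m crank '[[[1.9,0.5,0],[0,0,0],0.1],[[0,0,0],[0,0,0],0.1]]'; python3 - <<'E'
from h import *
w=snap('wrist','w8');tips('wrist',['sole_foot_mid','catch_pad']);snap('top','t9');tips('top',['catch_pad','sole_foot_mid'])
E
```

```text
clock: 26.0
tcp_pos: [0.5927, 0.3472, 0.0416]
eef_rot: [[0.973, -0.016, -0.231], [0.231, -0.007, 0.973], [-0.017, -1.0, -0.003]]
wrist_force: [-22.6, -9.1, 15.3]
opening: 0.0219
clock: 26.25
tcp_pos: [0.5927, 0.3472, 0.0417]
eef_rot: [[0.973, -0.02, -0.231], [0.231, -0.009, 0.973], [-0.022, -1.0, -0.004]]
wrist_force: [-28.9, -11.0, 19.0]
opening: 0.0215
wrist tip sole_foot_mid 0.78 [595.  345.7  37.5] [257. 234.]
wrist tip catch_pad 0.57 [502.4 419.2  36.8] [134.  90.]
top tip sole_foot_mid 0.86 [589.7 348.5  37.3] [142. 200.]
top tip sole_foot_mid 0.63 [743.2 308.8  -4.9] [162. 152.]
```

The plate is at the stop: no further travel, and the force is rising. I'll ease off to see whether the catch holds it, then let go.

```bash
python3 -m crank '[[[-3,-0.7,0],[0,0,0],0.1],[[-3,-0.7,0],[0,0,0],0.1],[[0,0,0],[0,0,0],0.1]]';  python3 -m crank '[[[-3,-0.7,0],[0,0,0],0.1],[[-2,-0.5,0],[0,0,0],0.1],[[0,0,0],[0,0,0],0.1]]'
```

```text
clock: 26.92
tcp_pos: [0.5925, 0.3473, 0.0415]
eef_rot: [[0.973, -0.006, -0.23], [0.23, -0.003, 0.973], [-0.006, -1.0, -0.002]]
wrist_force: [-7.4, -4.8, 3.6]
opening: 0.0215
clock: 27.3
tcp_pos: [0.5905, 0.3469, 0.0416]
eef_rot: [[0.973, 0.002, -0.23], [0.23, -0.0, 0.973], [0.002, -1.0, -0.001]]
wrist_force: [4.6, -2.1, -4.1]
opening: 0.0216
```

```bash
python3 -m crank '[[[-2,-0.5,0],[0,0,0],0.1],[[0,0,0],[0,0,0],0.1]]';  python3 -m crank '[[[2,0.5,0],[0,0,0],0.4],[[0,0,0],[0,0,0],0.5],[[0,0,0],[0,0,0],0.5],[[0,0,20],[0,0,0],0.5],[[0,0,50],[0,0,0],0.5],[[0,0,40],[0,0,0],0.5],[[-10,0,0],[0,0,0],0.5]]'; python3 - <<'E'
from h import *
st();w=snap('wrist','w9');tips('wrist',['sole_foot_mid','catch_pad']);snap('top','t9');tips('top',['catch_pad','sole_foot_mid','heel1_mid'])
tips('top',['heel1_mid'],'boxes_of')
E
```

```text
clock: 27.55
tcp_pos: [0.5904, 0.3468, 0.0418]
eef_rot: [[0.973, 0.007, -0.23], [0.23, 0.001, 0.973], [0.007, -1.0, -0.0]]
wrist_force: [10.9, -0.7, -8.8]
opening: 0.0219
clock: 28.42
tcp_pos: [0.5826, 0.3488, 0.1591]
eef_rot: [[0.973, 0.01, -0.23], [0.23, 0.005, 0.973], [0.011, -1.0, 0.003]]
wrist_force: [0.4, 1.1, -0.2]
opening: 0.0475
t 28.43 tcp [582.6 348.8 159.1] F [ 0.4  1.1 -0.2] open 47.5
[[0.973, 0.01, -0.23], [0.23, 0.005, 0.973], [0.011, -1.0, 0.003]] [26.4 12.4 94.   0.  73.  13.1]
wrist tip sole_foot_mid 0.58 [591.2 347.7  37.5] [265. 188.]
wrist tip catch_pad 0.81 [501.4 417.8  35.3] [194. 101.]
top tip sole_foot_mid 0.6 [588.8 348.2  36.3] [142. 200.]
top box heel1_mid 0.17 [732.7 298.2  63.3] [160. 148.]
```

View pics/w9.png

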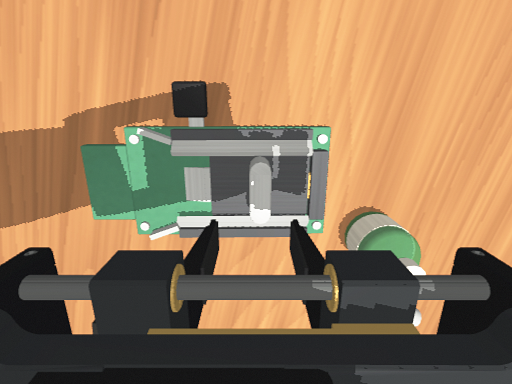

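View pics/t9.png

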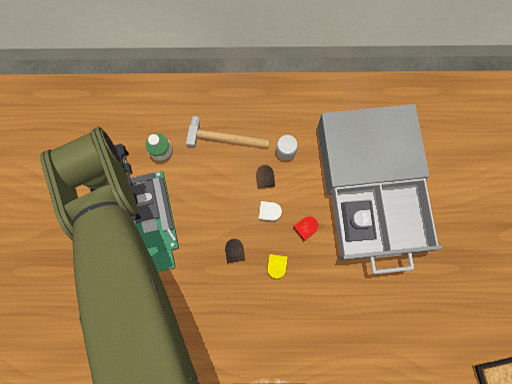

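The sole plate (foot at px (260,190)) is caught: it held against an 11 N pull back. The top view shows the heel plate flat in the left bay at (360,220) and blanks at (234,250) and (265,177). Going to blank A.

```bash
python3 -m crank '[[[0,-15,20],[0,0,-0.17],0.7],[[-15,-30,0],[0,0,-0.18],0.7],[[-15,-30,0],[0,0,-0.18],0.7],[[-20,-30,0],[0,0,-0.18],0.7],[[-20,-30,0],[0,0,-0.18],0.7],[[-20,-30,0],[0,0,-0.18],0.7],[[-20,-30,0],[0,0,-0.18],0.7],[[-20,-30,0],[0,0,-0.18],0.7]]' 25;python3 -m crank '[[[-3,-30,0],[0,0,-0.18],0.7],[[0,0,0],[0,0,0],0.7],[[0,0,0],[0,0,0],0.7]]'; python3 - <<'E'
from h import *
st();w=snap('wrist','w10');tips('wrist',['heel1_mid']); snap('top','t10'); tips('top',['heel_foot_mid','sole_foot_mid','heel1_mid'])
E
```

```text
clock: 29.82
tcp_pos: [0.4487, 0.1213, 0.1712]
eef_rot: [[0.359, -0.001, 0.933], [-0.933, -0.0, 0.359], [-0.0, -1.0, -0.001]]
wrist_force: [0.6, 0.0, -0.9]
opening: 0.0666
clock: 30.2
tcp_pos: [0.4466, 0.0926, 0.1716]
eef_rot: [[0.193, -0.0, 0.981], [-0.981, 0.0, 0.193], [-0.001, -1.0, -0.0]]
wrist_force: [-0.0, 0.2, 0.5]
opening: 0.0661
t 30.2 tcp [446.6  92.6 171.6] F [-0.   0.2  0.5] open 66.1
[[0.193, -0.0, 0.981], [-0.981, 0.0, 0.193], [-0.001, -1.0, -0.0]] [  4.9 -16.8 121.1   0.   75.7  83.8]
top tip heel_foot_mid 0.73 [ 527.8 -253.5   54.7] [361. 219.]
top tip sole_foot_mid 0.72 [588.8 349.8  38.9] [141. 200.]
top tip heel1_mid 0.38 [7.871e+02 1.134e+02 7.000e-01] [228. 137.]
```

View pics/w10.png

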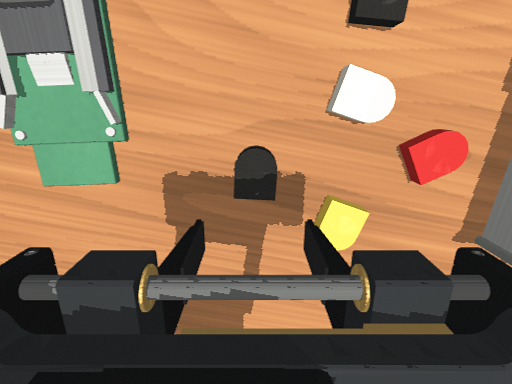

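Blank A at px (235–277, 146–199), flat side down, nearly in line with the jaws.

```bash
cat >> h.py <<'E'
def blank(name,roi,thr=60):
    w=cv2.imread(f'pics/{name}.png'); x0,y0,x1,y1=roi
    m=(w.max(2)<thr).astype(np.uint8); k=np.zeros_like(m); k[y0:y1,x0:x1]=m[y0:y1,x0:x1]
    n,l,s,c=cv2.connectedComponentsWithStats(k); i=1+np.argmax(s[1:,4]); print('px',s[i])
    cs=cv2.findContours((l==i).astype(np.uint8),0,1)[0]; c=max(cs,key=cv2.contourArea)[:,0]
    P=np.array([ray('wrist',u,v,.024)[:2]*1000 for u,v in c],np.float32); r=cv2.minAreaRect(P); print(np.round(r[0],1),np.round(r[1],1),round(r[2],1)); print(np.round(cv2.boxPoints(r)).tolist())
E
python3 - <<'E'
from h import *
w=cv2.imread('pics/w10.png'); print(w[170:205,255].max(1).tolist(), w[180,225:285].max(1).tolist())
blank('w10',(225,130,290,205))
E
```

```text
[55, 53, 52, 54, 55, 52, 53, 53, 49, 35, 32, 33, 35, 33, 34, 37, 37, 34, 35, 33, 33, 34, 31, 47, 49, 36, 34, 34, 31, 70, 122, 134, 136, 139, 139] [125, 126, 126, 125, 125, 124, 124, 124, 111, 67, 30, 34, 35, 34, 32, 34, 34, 36, 33, 34, 35, 33, 33, 35, 35, 33, 33, 35, 33, 35, 32, 34, 32, 34, 35, 34, 35, 33, 35, 34, 31, 33, 35, 33, 33, 34, 34, 32, 34, 34, 33, 80, 115, 124, 122, 119, 119, 118, 118, 116]
px [ 234  146   43   54 1987]
[453.7  91.6] [63.5 48.9] 7.9
[[419.0, 111.0], [426.0, 63.0], [489.0, 72.0], [482.0, 120.0]]
```

```bash
python3 -m crank '[[[-3.5,-2.0,-40],[0,0,-0.04],0.72],[[0,0,-45],[0,0,0],0.72],[[0,0,-45],[0,0,0],0.72],[[0,0,-25],[0,0,0],0.72],[[0,0,-8],[0,0,0],0.72],[[0,0,0],[0,0,0],0.4],[[0,0,0],[0,0,0],0.4],[[0,0,0],[0,0,0],0.4]]' 25;python3 -m crank '[[[0,0,0],[0,0,0],0.4],[[0,0,30],[0,0,0],0.4],[[0,0,40],[0,0,0],0.4],[[0,0,50],[0,0,0],0.4],[[0,-30,30],[0,0,0],0.4]]'
```

```text
clock: 31.5
tcp_pos: [0.4444, 0.0904, 0.0103]
eef_rot: [[0.152, 0.003, 0.988], [-0.988, 0.0, 0.152], [0.0, -1.0, 0.003]]
wrist_force: [0.3, 0.5, 2.1]
opening: 0.0492
clock: 32.12
tcp_pos: [0.4438, 0.0608, 0.1616]
eef_rot: [[0.155, 0.004, 0.988], [-0.988, 0.0, 0.155], [0.0, -1.0, 0.004]]
wrist_force: [-0.3, 0.6, -0.1]
opening: 0.0495
```

```bash
python3 -m crank '[[[15,-50,0],[0,0,0],0.4],[[15,-50,0],[0,0,0],0.4],[[15,-50,0],[0,0,0],0.4],[[15,-50,0],[0,0,0],0.4],[[15,-50,0],[0,0,-0.04],0.4],[[15,-50,0],[0,0,-0.045],0.4],[[14,-50,0],[0,0,0],0.4],[[14,-50,0],[0,0,0],0.4]]' 25;python3 -m crank '[[[0,-29,0],[0,0,0],0.4],[[0,0,0],[0,0,0],0.4],[[0,0,0],[0,0,0],0.4]]'; python3 - <<'E'
from h import *
st(); w=snap('wrist','w11');tips('wrist',['right_bay']); snap('top','t11'); tips('top',['right_bay','heel1_mid'])
E
```

```text
clock: 33.12
tcp_pos: [0.561, -0.3414, 0.1583]
eef_rot: [[0.067, -0.0, 0.998], [-0.998, 0.0, 0.067], [-0.0, -1.0, -0.0]]
wrist_force: [0.6, 0.5, -0.3]
opening: 0.0499
clock: 33.5
tcp_pos: [0.5606, -0.3676, 0.1584]
eef_rot: [[0.068, -0.001, 0.998], [-0.998, 0.001, 0.068], [-0.001, -1.0, -0.001]]
wrist_force: [-0.5, 0.8, -0.7]
opening: 0.05
t 33.5 tcp [ 560.6 -367.6  158.4] F [-0.5  0.8 -0.7] open 50.0
[[0.068, -0.001, 0.998], [-0.998, 0.001, 0.068], [-0.001, -1.0, -0.001]] [-37.9  11.9  94.7   0.   73.5  48.2]
top tip right_bay 0.77 [ 536.8 -371.8   33.2] [402. 217.]
```

View pics/w11.png

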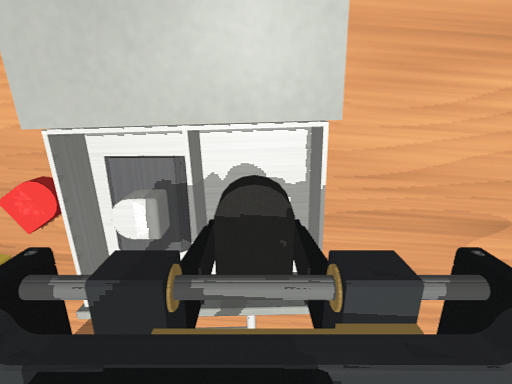

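The blank hangs over the right bay (inner walls at u of about 200 and 312), and the heel plate lies flat in the left one. Lowering and releasing.

```bash
python3 -m crank '[[[0,-1,-40],[0,0,0],0.4],[[0,0,-45],[0,0,0],0.4],[[0,0,-25],[0,0,0],0.4],[[0,0,-5],[0,0,0],0.4],[[0,0,0],[0,0,0],0.64],[[0,0,0],[0,0,0],0.64],[[0,0,0],[0,0,0],0.64]]' 25;python3 -m crank '[[[0,0,40],[0,0,0],0.64],[[0,0,40],[0,0,0],0.64],[[0,0,40],[0,0,0],0.64],[[10,50,0],[0,0,0],0.7],[[10,50,0],[0,0,0],0.7],[[10,50,0],[0,0,0],0.7],[[10,50,0],[0,0,0],0.7],[[10,50,0],[0,0,0],0.7]]'; python3 -m crank '[[[20,50,0],[0,0,0],0.7],[[20,50,0],[0,0,0],0.7],[[7,22,0],[0,0,0],0.7],[[0,0,0],[0,0,0],0.7]]';python3 - <<'E'
from h import *
st(); w=snap('wrist','w12'); snap('top','t12'); tips('top',['heel1_mid','tin'])
print('B expected px',px('wrist',[.658,.005,.024]))
E
```

```text
clock: 34.62
tcp_pos: [0.562, -0.3704, 0.0456]
eef_rot: [[0.068, 0.002, 0.998], [-0.998, -0.002, 0.068], [0.002, -1.0, 0.002]]
wrist_force: [-0.2, 0.8, -0.3]
opening: 0.0605
clock: 35.62
tcp_pos: [0.6115, -0.1183, 0.1649]
eef_rot: [[0.068, 0.002, 0.998], [-0.998, -0.0, 0.068], [0.001, -1.0, 0.002]]
wrist_force: [-0.1, -0.3, 0.4]
opening: 0.0669
clock: 36.12
tcp_pos: [0.6583, 0.0032, 0.1642]
eef_rot: [[0.07, 0.0, 0.998], [-0.998, -0.001, 0.07], [0.001, -1.0, 0.0]]
wrist_force: [-0.2, -0.4, 0.3]
opening: 0.0666
t 36.12 tcp [658.3   3.2 164.2] F [-0.2 -0.4  0.3] open 66.6
[[0.07, 0.0, 0.998], [-0.998, -0.001, 0.07], [0.001, -1.0, 0.0]] [-4.4 10.1 96.2 -0.  73.7 81.6]
B expected px [np.float64(249.5178437990795), np.float64(180.1268837549332)]
```

View pics/w12.png

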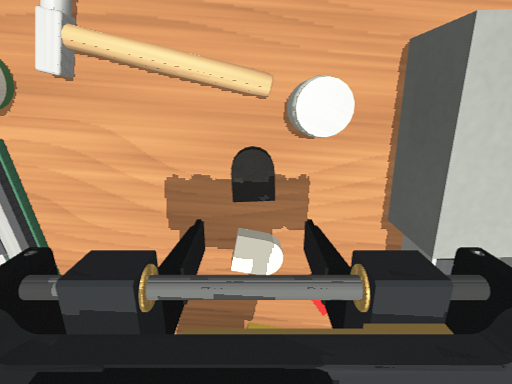

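Blank B at px (232–275,147–201), in line with the jaws. The white look-alike at (257,250) and the tin at (322,106) are clear of the fingers.

```bash
python3 - <<'E'
from h import *
blank('w12',(222,130,285,206))
E
```

```text
px [ 232  147   43   55 2033]
[664.7   2.2] [63.2 48.7] 6.3
[[631.0, 23.0], [636.0, -25.0], [699.0, -19.0], [693.0, 30.0]]
```

```bash
python3 -m crank '[[[-4,-2,-38],[0,0,0.02],0.72],[[0,0,-45],[0,0,0],0.72],[[0,0,-40],[0,0,0],0.72],[[0,0,-25],[0,0,0],0.72],[[0,0,-8],[0,0,0],0.72],[[0,0,0],[0,0,0],0.4],[[0,0,0],[0,0,0],0.4],[[0,0,0],[0,0,0],0.4]]' 25;python3 -m crank '[[[0,0,0],[0,0,0],0.4],[[0,0,30],[0,0,0],0.4],[[0,0,40],[0,0,0],0.4],[[0,0,50],[0,0,0],0.4],[[0,0,30],[0,0,-0.02],0.4]]'
```

```text
clock: 37.33
tcp_pos: [0.6553, -0.0, 0.0096]
eef_rot: [[0.088, 0.003, 0.996], [-0.996, -0.0, 0.088], [0.001, -1.0, 0.003]]
wrist_force: [-0.6, -0.4, 1.3]
opening: 0.0498
clock: 37.95
tcp_pos: [0.655, 0.0003, 0.161]
eef_rot: [[0.067, 0.004, 0.998], [-0.998, -0.0, 0.067], [0.0, -1.0, 0.004]]
wrist_force: [-0.1, -1.4, -0.4]
opening: 0.0498
```

```bash
python3 -m crank '[[[-20,-50,0],[0,0,0],0.4],[[-20,-50,0],[0,0,0],0.4],[[-20,-50,0],[0,0,0],0.4],[[-22,-50,0],[0,0,0],0.4],[[-22,-50,0],[0,0,0],0.4],[[-22,-50,0],[0,0,0],0.4],[[-22,-50,0],[0,0,0],0.4],[[-19,-23,0],[0,0,0],0.4]]' 25;python3 -m crank '[[[0,0,0],[0,0,0],0.4],[[0,0,0],[0,0,0],0.4]]'; python3 - <<'E'
from h import *
s=st(); snap('wrist','w13'); snap('top','t13'); tips('top',['heel_foot_mid'])
E
```

```text
clock: 38.95
tcp_pos: [0.4857, -0.3749, 0.1576]
eef_rot: [[0.066, -0.0, 0.998], [-0.998, -0.0, 0.066], [0.0, -1.0, -0.0]]
wrist_force: [0.8, 0.3, -1.2]
opening: 0.0495
clock: 39.2
tcp_pos: [0.4873, -0.372, 0.1575]
eef_rot: [[0.068, 0.0, 0.998], [-0.998, 0.001, 0.068], [-0.001, -1.0, 0.0]]
wrist_force: [0.8, -0.1, -0.8]
opening: 0.0499
t 39.2 tcp [ 487.3 -372.   157.5] F [ 0.8 -0.1 -0.8] open 49.9
[[0.068, 0.0, 0.998], [-0.998, 0.001, 0.068], [-0.001, -1.0, 0.0]] [-42.4   4.9 102.5   0.   72.6  43.7]
top tip heel_foot_mid 0.85 [ 524.9 -254.9   54.4] [361. 221.]
```

```bash
python3 -m crank '[[[0,-1,-40],[0,0,0],0.4],[[0,0,-45],[0,0,0],0.4],[[0,0,-24],[0,0,0],0.4],[[0,0,-5],[0,0,0],0.4],[[0,0,0],[0,0,0],0.64],[[0,0,0],[0,0,0],0.64],[[0,0,0],[0,0,0],0.64]]' 25;python3 -m crank '[[[0,0,40],[0,0,0],0.64],[[0,0,40],[0,0,0],0.64],[[0,0,50],[0,0,0.15],0.6],[[-25,0,20],[0,0,0.18],0.4],[[-30,10,0],[0,0,0.18],0.4],[[-30,10,0],[0,0,0.18],0.4],[[-30,10,0],[0,0,0.18],0.4],[[-30,10,0],[0,0,0.18],0.4]]'; python3 -m crank '[[[0,10,0],[0,0,0.18],0],[[0,0,0],[0,0,0.18],0],[[0,0,0],[0,0,0.16],0],[[0,0,0],[0,0,0],0]]'; python3 - <<'E'
from h import *
s=st(); w=snap('wrist','w14'); a=snap('top','t14'); tips('top',['drawer_handle','heel_foot_mid']); tips('wrist',['drawer_handle'])
cv2.imwrite('pics/c14.png',np.hstack([cv2.resize(a[100:290,180:440],None,fx=1.5,fy=1.5),cv2.resize(w,(380,285))]))
E
```

```text
clock: 40.22
tcp_pos: [0.4879, -0.3745, 0.0455]
eef_rot: [[0.068, 0.002, 0.998], [-0.998, -0.002, 0.068], [0.002, -1.0, 0.002]]
wrist_force: [-0.7, -0.0, 1.0]
opening: 0.0606
clock: 41.22
tcp_pos: [0.3412, -0.3336, 0.1946]
eef_rot: [[0.902, 0.001, 0.432], [-0.432, -0.001, 0.902], [0.001, -1.0, -0.001]]
wrist_force: [-0.3, 0.7, -0.3]
opening: 0.0379
clock: 41.72
tcp_pos: [0.3421, -0.3239, 0.1945]
eef_rot: [[0.998, 0.001, -0.065], [0.065, -0.001, 0.998], [0.001, -1.0, -0.001]]
wrist_force: [0.6, -0.1, 0.6]
opening: 0.0037
t 41.73 tcp [ 342.1 -323.9  194.5] F [ 0.6 -0.1  0.6] open 3.7
[[0.998, 0.001, -0.065], [0.065, -0.001, 0.998], [0.001, -1.0, -0.001]] [-50.  -15.7 118.    0.   77.6 -53.7]
top tip drawer_handle 0.89 [ 390.7 -327.8   71.5] [394. 270.]
top tip drawer_handle 0.57 [587.9 349.3  36.8] [142. 201.]
wrist tip drawer_handle 0.6 [ 393.1 -326.7   69.2] [300. 189.]
```

View pics/c14.png

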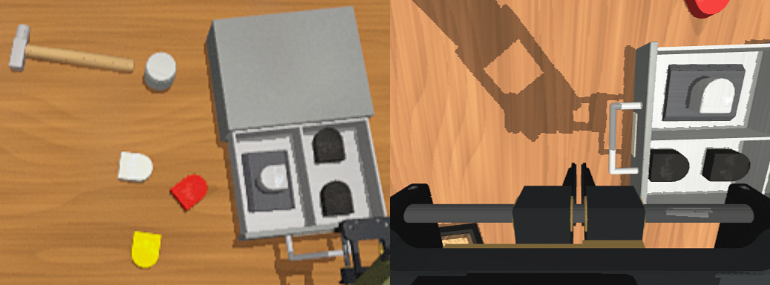

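The blanks lie flat in the right bay (px (330,145),(337,197)) and the plate flat in the left (267,180). The bystanders have not moved. Pushing the drawer shut with closed fingers.

```bash
python3 -m crank '[[[0,-2,-50],[0,0,0],0],[[0,0,-50],[0,0,0],0],[[0,0,-40],[0,0,0],0],[[20,1.4,0],[0,0,0],0],[[15,1,0],[0,0,0],0],[[22,1.5,0],[0,0,0],0],[[22,1.5,0],[0,0,0],0],[[22,1.5,0],[0,0,0],0]]' 25;python3 -m crank '[[[22,1.5,0],[0,0,0],0],[[22,1.5,0],[0,0,0],0],[[22,1.5,0],[0,0,0],0],[[20,1.4,0],[0,0,0],0],[[10,0.7,0],[0,0,0],0]]'; python3 -m crank '[[[5,0.4,0],[0,0,0],0],[[0,0,0],[0,0,0],0]]'
```

```text
clock: 42.98
tcp_pos: [0.4455, -0.3191, 0.0553]
eef_rot: [[0.998, 0.001, -0.068], [0.068, -0.001, 0.998], [0.001, -1.0, -0.001]]
wrist_force: [-3.1, 0.8, 2.1]
opening: 0.0002
clock: 43.6
tcp_pos: [0.5421, -0.3124, 0.0551]
eef_rot: [[0.998, 0.003, -0.068], [0.068, -0.002, 0.998], [0.003, -1.0, -0.002]]
wrist_force: [-0.3, -0.4, -0.2]
opening: 0.0003
clock: 43.85
tcp_pos: [0.5447, -0.312, 0.0541]
eef_rot: [[0.998, 0.001, -0.067], [0.067, -0.001, 0.998], [0.001, -1.0, -0.001]]
wrist_force: [-0.1, 0.7, 0.0]
opening: 0.0005
```

```bash
python3 -m crank '[[[4,0.3,0],[0,0,0],0],[[0,0,0],[0,0,0],0]]'; python3 -m crank '[[[4,0.3,0],[0,0,0],0],[[0,0,0],[0,0,0],0]]'; python3 -m crank '[[[2,0.2,0],[0,0,0],0],[[0,0,0],[0,0,0],0]]';python3 - <<'E'
from h import *
snap('top','t15'); tips('top',['drawer_handle'])
E
```

```text
clock: 44.1
tcp_pos: [0.5481, -0.3117, 0.0538]
eef_rot: [[0.998, 0.001, -0.067], [0.067, -0.0, 0.998], [0.001, -1.0, -0.0]]
wrist_force: [0.4, 0.2, 0.7]
opening: 0.0006
clock: 44.35
tcp_pos: [0.5524, -0.3113, 0.0538]
eef_rot: [[0.998, 0.001, -0.067], [0.067, -0.0, 0.998], [0.001, -1.0, -0.0]]
wrist_force: [-0.3, 0.1, 0.7]
opening: 0.0008
clock: 44.6
tcp_pos: [0.5542, -0.3111, 0.0538]
eef_rot: [[0.998, 0.0, -0.067], [0.067, -0.0, 0.998], [0.0, -1.0, -0.0]]
wrist_force: [-0.7, 0.6, 0.9]
opening: 0.0003
top tip drawer_handle 0.65 [ 568.8 -306.5   67.9] [381. 204.]
```

```bash
python3 -m crank '[[[2,0.2,0],[0,0,0],0],[[2,0.1,0],[0,0,0],0],[[0,0,0],[0,0,0],0]]'; python3 -m crank '[[[3,0.2,0],[0,0,0],0],[[0,0,0],[0,0,0],0]]'; python3 -m crank '[[[2,0.1,0],[0,0,0],0],[[0,0,0],[0,0,0],0]]'
```

```text
clock: 45.08
tcp_pos: [0.5583, -0.3107, 0.0538]
eef_rot: [[0.998, 0.0, -0.067], [0.067, 0.0, 0.998], [0.0, -1.0, -0.0]]
wrist_force: [-0.7, -0.1, 0.5]
opening: 0.0007
clock: 45.32
tcp_pos: [0.5614, -0.3104, 0.0537]
eef_rot: [[0.998, 0.001, -0.067], [0.067, 0.0, 0.998], [0.001, -1.0, 0.0]]
wrist_force: [-0.3, -0.8, -0.2]
opening: 0.0003
clock: 45.58
tcp_pos: [0.562, -0.3104, 0.0536]
eef_rot: [[0.998, -0.003, -0.067], [0.067, 0.001, 0.998], [-0.003, -1.0, 0.001]]
wrist_force: [-4.5, 0.0, 3.1]
opening: 0.0004
```

```bash
python3 -m crank '[[[3,0.2,0],[0,0,0],0],[[0,0,0],[0,0,0],0]]'; python3 -m crank '[[[-15,-1,0],[0,0,0],0],[[-30,-2,0],[0,0,0],0],[[0,0,50],[0,0,0],0],[[0,0,60],[0,0,0],0],[[-50,20,30],[0,0,0],0],[[-50,20,0],[0,0,0],0],[[-50,20,0],[0,0,0],0],[[0,0,0],[0,0,0],0]]'; python3 - <<'E'
from h import *
a=snap('top','t16'); b=snap('scene','s16'); tips('top',['drawer_handle','sole_foot_mid','catch_pad','tin','glue','hammer']); tips('scene',['catch_pad','sole_foot_mid','drawer_handle'])
cv2.imwrite('pics/c16.png',np.hstack([cv2.resize(a[90:290,95:440],None,fx=1.15,fy=1.15),cv2.resize(b[90:200,230:400],None,fx=2.09,fy=2.09)[:230]]))
E
```

```text
clock: 45.82
tcp_pos: [0.562, -0.3103, 0.0536]
eef_rot: [[0.998, -0.01, -0.068], [0.068, 0.001, 0.998], [-0.01, -1.0, 0.002]]
wrist_force: [-15.8, -0.5, 10.1]
opening: 0.0002
clock: 46.82
tcp_pos: [0.3687, -0.2518, 0.193]
eef_rot: [[0.998, 0.001, -0.066], [0.066, -0.0, 0.998], [0.001, -1.0, -0.0]]
wrist_force: [0.2, 0.4, 0.9]
opening: 0.0006
top tip drawer_handle 0.56 [ 574.7 -304.4   68.5] [380. 201.]
top tip catch_pad 0.92 [501.3 418.9  40.9] [114. 232.]
top tip catch_pad 0.31 [497.3 325.2  18. ] [151. 234.]
top tip tin 0.65 [ 7.426e+02 -5.320e+01 -4.000e-01] [284. 151.]
top tip glue 0.77 [740.7 307.3  -5.5] [163. 153.]
top tip hammer 0.79 [785.3 113.5   0. ] [228. 138.]
scene tip catch_pad 0.56 [502.  423.4  39.2] [313. 109.]
scene tip catch_pad 0.21 [779.3 110.2  -2.1] [327. 230.]
scene tip sole_foot_mid 0.88 [589.7 348.9  36. ] [322. 135.]
scene tip drawer_handle 0.72 [ 571.7 -308.2   72.5] [122. 281.]
```

View pics/c16.png

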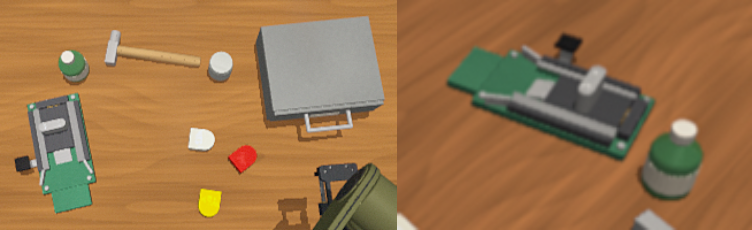

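The drawer is shut against its stop (it started about 10 mm open). The sole plate is home with the catch pad up, no black blanks are left on the bench, and the bystanders are in place. Handing in.

```bash
python3 -c "
from station import arm
print(arm.close_job())"
```

```text
the job is handed in; nothing more can be done
None
```

The job is finished and handed in at about 47 s on the robot's clock; no verdict is reported.

- **Heel plate:** I opened the drawer and pressed the catch, and the plate sprang out. I drew it from the dovetail and laid it flat in the left bay.
- **Sole plate:** I slid it in to the stop. It then held against an 11 N pull back, and the catch pad reads about 40 mm high, so the catch is up.
- **Blanks:** Both black blanks lie flat in the right bay. I left the red, white and yellow look-alikes alone.
- **Drawer:** I pushed it shut until 16 N gave no further travel. The handle ended 8–10 mm further in than at the start, so the drawer probably began slightly ajar.
- **Bystanders:** The last pictures show the tin, glue bottle and hammer within about 3 mm of where they started.

No final check failed or disagreed. Two forces along the way ran above the gentle range but under the 120 N wrist limit: 64 N when the drawer reached its open stop, and up to about 36 N in total, downward pressing included, while seating the sole plate.

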